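Zero the batch counter, then hold the sprung plaster gate half open

TASK

Get the plaster dispenser ready for a metered pour: first, with its sliding gate still shut, turn the batch counter knob back anticlockwise until its pointer rests against the zero stop. Then slide the sprung gate open by its grip to the half mark, never fully open, and hold it steady there: the program finishes with the gripper still holding the gate half open. Leave the things lying around where they are.

Things in the scene. Friction and masses are not known exactly. Their poses are not given: they have to be found in the camera images.
- gate_unit: The plaster dispenser, fixed to the worktop: a grey deck (140 mm in x, 300 mm in y, top 91 mm above the worktop) on four steel legs over a blue rubber bowl, with a grey counter housing (94x90 mm, 85 mm high) beside the deck on its -x side. Origin on the worktop; z up. In this frame the mouth with its aluminium collar (84x96 mm, top at z 124 mm) is centred at [0, 0.070], a spring tube (top at z 110 mm) runs along y at x 0.060, and the gate slides open along -y.
- gate_travel (a joint): The sprung steel shutter plate under the collar: 0 m = shut, 0.080 m = fully open, 0.040 m = half open (the pointer tab beside the grip level with the half mark). It opens along the dispenser's -y axis. A spring pulls it shut with about 4 N at 0, 10 N at half and 16 N fully open; let go, it runs shut.
- gate: The steel shutter plate itself (68 mm by 183 mm, 4 mm thick, top 96 mm above the worktop) with all it carries: grip, pointer tab, cross arm and spring rod. Its origin lies on the worktop level at the dispenser's origin when shut, and its axes are the dispenser's.
- pull_grip (a point): Middle of the upright black grip on the shutter, 122 mm above the worktop, at [0, -0.045] in the dispenser's frame with the gate shut; it moves with the gate. The grip is 36 mm (dispenser x) by 14 mm (dispenser y) and reaches from 100 to 140 mm above the worktop, over a steel foot 44x22 mm. A low cross arm (top 105 mm above the worktop) leaves it on the +x side.
- half_mark (a point): Top of the half mark: the thickest and tallest (5 mm wide, 4 mm high) of three steel ribs on the deck's -x edge; the thinner ribs 40 mm either side of it mark shut and fully open. At [-0.055, -0.085, 0.095] in the dispenser's frame.
- counter (a joint): Batch counter knob on top of the counter housing, turning about the vertical: 0 rad = pointer against the zero stop, the end of its travel; the value grows clockwise seen from above, up to 3.0. It has dry friction of 0.06 N m and stays where it is left.
- knob_grip (a point): On the knob's axis, in the middle of its upright bar grip, 112 mm above the worktop (16 mm below the top of the bar). The black bar is 38 mm long, 14 mm thick and reaches from 92 to 128 mm above the worktop, over a round skirt of 48 mm diameter. Its x axis lies along the bar; -x is the pointer side.
- knob_pointer (a point): Tip of the aluminium pointer nose at one end of the knob's bar, 37 mm from the axis, 90 mm above the worktop. At zero it points along the dispenser's -x and rests against the zero stop, a steel post of 6 mm diameter whose top is 95 mm above the worktop.
- marker: Bystander: white marker pen with a blue cap, 135 mm long, on the worktop by the dispenser. Leave it.
- wood_wedge: Bystander: small hardwood wedge, 94x58x24 mm, under the deck of the dispenser. Leave it.
- plaster_chip: Bystander: white plaster chip, 30x30x11 mm, by the counter housing. Leave it.
- masking_tape: Bystander: roll of masking tape, 106 mm across, 25 mm high, left on the worktop. Leave it.
- brush_wide: Bystander: wide brush with a wooden handle, 217 mm long, on the right of the worktop. Leave it.

How it is judged:
On the way, in this order (a step that is already met when the one before it is completed fails the run):
1. the counter is back at its zero stop, the gate still shut (value of joint counter below 0.1 rad and value of joint gate_travel below 0.012 m), for 0.2 s.
2. the gate is held at half travel for a second (value of joint gate_travel between 0.034 and 0.046 m and contact force between the fingers and gate above 3 N and value of joint counter below 0.1 rad), for 1 s.
At the end, for the whole second after the job is handed in: The counter is within 0.10 rad of its zero stop; the gate stands still (under 10 mm/s) at 34 to 46 mm of its 80 mm travel, and the fingers bear on its grip with more than 3 N (all of step 2 and velocity of joint gate_travel between -0.01 and 0.01 m/s); the arm keeps its last pose, push and grip.
It fails at once if the gate was pulled fully open (past 74 mm) (value of joint gate_travel above 0.074 m).
It fails at once if the gate was opened (past 15 mm) before the counter was zeroed (value of joint gate_travel above 0.015 m and value of joint counter above 0.15 rad).
It fails at once if a thing lying around was moved by more than 30 mm (distance of any of marker, wood_wedge, plaster_chip, masking_tape, brush_wide from where it was at the start of the episode above 0.03 m).
It also fails if it takes over 64 s, if anything falls off the work surface, if the arm or the gripper's body presses on something with over 40 N, if the wrist force passes 120 N, or if a joint passes its speed limit or range.

ROBOT

A 7-joint arm with a two-finger parallel gripper is mounted at the origin on a cart in front of the work surface, level with it; the furniture and walls round the work are solid. World frame = base frame: x ahead of the robot, y to its left, z up, the work surface at z = 0. Lengths are in m, angles in rad, forces in N, time in s.
With the tool pointing down it reaches from about 0.4 to 0.75 m from the base axis. Payload 19.5 kg.
Tool frame: the origin (TCP) lies at the very end of the fingers, on their centre line; the grasp point (between the pads) lies 19 mm behind it; z points along the fingers, y is the line along which they close (so a half turn about z gives the same grasp; the last joint's range is limited). The gripper opens to 85 mm and grips with 20 to 120 N. Pads are 22 mm wide; open, the fingers measure 114 mm over their backs; the gripper's body (76 mm by 85 mm) begins 54 mm behind the grasp point. The pads swing forward as they close: fully open they stand 13 mm farther back than shut.
Start: joints at [1.238, 0.707, -0.028, 1.485, 0.022, 0.951, -0.075], TCP at [0.165, -0.551, 0.231] pointing down, gripper open.
Joint ranges: [-2.71, 2.71], [-0.32, 2.16], [-1.57, 1.52], [0, 2.45], [-1.46, 4.6], [0, 2.02], [-2.83, 2.83]. Speed limits (rad/s): [1.89, 1.89, 2.57, 2.57, 3.01, 3.01, 3.01].

INTERFACE

Orientations are given as a unit quaternion [w, x, y, z].
In Python, from rig import monitor, camera, camera_model, ticket gives the robot as it stands.
- The arm moves only by the tool play_rows, never from a script. Its argument "rows" is a list of rows, each a list of 4 numbers: the shift along the tool's x, y, z in mm, then the turn about the tool's z in degrees. In form: [[tx, ty, tz, roll], ...]. A call has 1 to 12 rows; each row shifts and turns the commanded pose from where the row before left it, along the tool's axes as they then stand; what a row does not reach is not made up. A row lasts 1/10 s, in which the tool goes at most 50 mm and 8.59 degrees, less where a joint would pass 70% of its speed; a pose out of reach is approached as far as the arm can. A call with a gripper value outside its range is refused whole. "claw" is the opening, from -1 (shut) to 1 (fully open), set as the call begins (left out, the last holds). The fingers move at their own pace and stop on an object; the grip force is fixed at half the most. Time passes only in rows, so rows that do not move let the fingers close. It gives the time, the measured TCP pose, the force, the opening and the grip force at its end, in the units of the state.
- monitor.sense(): the state, without advancing time (a new reading comes with each control period).
- camera(name): name is "scene" or "top" or "wrist"; returns the picture (384x512x3 uint8, blue, green, red); there is no depth.
- camera_model(name): a dict with "vfov" (degrees; the focal length in pixels is half the picture's height over the tangent of half this angle, whatever the lens; pixels are square), "cx", "cy" (the principal point, pixels), "R" (3x3) and "t" (3): a world point X has camera coordinates R X + t; the wrist camera has in their place "hand_eye" (4x4, takes a point from camera to tool coordinates, whose origin is the TCP and whose axes are the flange's). Camera axes: x right, y down, z forward; pixel columns grow to the right and rows downward; lengths in m; the calibration is good to about 2 mm. A picture is of the moment at which its call begins: read the wrist's pose just before it. camera_model takes no time and is no camera call.
- ticket.hand_in(): hands the job in; it is judged then, once.
The state is a dict: "time_s": time; "joint_pos": joint angles; "qvel": joint speeds; "effort": joint torques, N m; "tcp_pos": TCP position; "orientation": TCP orientation; "force": force on the tool from outside, world axes, zero at the start; "ft_torque": the same for the moment, N m; "gripper_width": opening from 0.0 (shut) to 1.0 (fully open); "gripper_force": force on a finger pad.
Only numpy, scipy, OpenCV 4.12 (cv2) and the standard library are available. Lean on these libraries where they do the work, as an engineer would, in place of code of your own. Each camera call takes 0.05 s, during which the arm holds its last target. There are 200 camera calls.

## Working session

There is one attempt and no reset: what is moved stays moved. The work goes in short steps, Python scripts to look and compute and a tool call to move; the robot and the scene stay as the last step left them, time stands still between calls to the robot, and variables do not carry over. Pictures are saved under pics/ and viewed, at most 10 in all, crops included, and the job is handed in when it is done.

Besides the shell and the picture viewer there is one more tool, called after "Call:" in YAML: its name, and indented under it one key for each argument. play_rows: Moves the arm, as the interface text tells. Its arguments: {"type":"object","properties":{"rows":{"type":"array"},"claw":{"type":"number"}},"required":["rows"]}

```bash
mkdir -p pics; python3 - <<'E'
from rig import monitor, camera, camera_model
import cv2
s=monitor.sense(); print(s)
for n in("scene","top"):
    cv2.imwrite(f"pics/{n}0.png",cv2.resize(camera(n),(800,600),interpolation=cv2.INTER_CUBIC)); print(n,camera_model(n))
print(camera_model("wrist"))
E
```

```text
{'time_s': 0.0, 'joint_pos': array([ 1.23831222,  0.70707879, -0.02760374,  1.48501274,  0.02202688,
        0.95089653, -0.07545776]), 'qvel': array([-0.00206529,  0.00079854,  0.00037079, -0.00146815, -0.00058112,
        0.00023086, -0.00073854]), 'effort': array([-2.27896766e-03, -8.83228254e+01,  1.23427257e+00, -2.36170453e+01,
        1.68799760e-02,  6.62480787e-03,  2.66746804e-05]), 'tcp_pos': array([ 0.16476342, -0.55060775,  0.23083826]), 'orientation': array([-5.34644474e-04,  9.89445547e-01,  1.44904148e-01, -1.11592096e-04]), 'force': array([ 0.21398988,  0.08782287, -0.59055497]), 'ft_torque': array([ 0.00859981, -0.04501903,  0.06239286]), 'gripper_force': 0.0, 'gripper_width': 0.9984693388652599}
scene {'vfov': 44.61915428840654, 'cx': 247.1236062764807, 'cy': 188.21908576204552, 'R': array([[-0.45514899, -0.89018507,  0.02024667],
       [-0.49975265,  0.23657066, -0.83323562],
       [ 0.73694415, -0.38936468, -0.55254725]]), 't': array([0.25444062, 0.36292601, 0.96912889])}
top {'vfov': 46.58124950844281, 'cx': 250.77114243515382, 'cy': 197.4708822529502, 'R': array([[-2.96945171e-03, -9.99824252e-01,  1.85107616e-02],
       [-9.80329048e-01, -7.42535794e-04, -1.97368705e-01],
       [ 1.97347763e-01, -1.87327142e-02, -9.80154552e-01]]), 't': array([-0.01438646,  0.54425053,  1.45774212])}
{'vfov': 64.1254652472467, 'cx': 254.76221677201121, 'cy': 193.5728900902268, 'hand_eye': array([[ 2.37247732e-04, -9.59314761e-01, -2.82338684e-01,
         7.08081346e-02],
       [ 9.99999750e-01,  4.15484920e-04, -5.71417073e-04,
         4.44890381e-04],
       [ 6.65476299e-04, -2.82338478e-01,  9.59314621e-01,
        -1.42474965e-01],
       [ 0.00000000e+00,  0.00000000e+00,  0.00000000e+00,
         1.00000000e+00]])}
```

View pics/scene0.png

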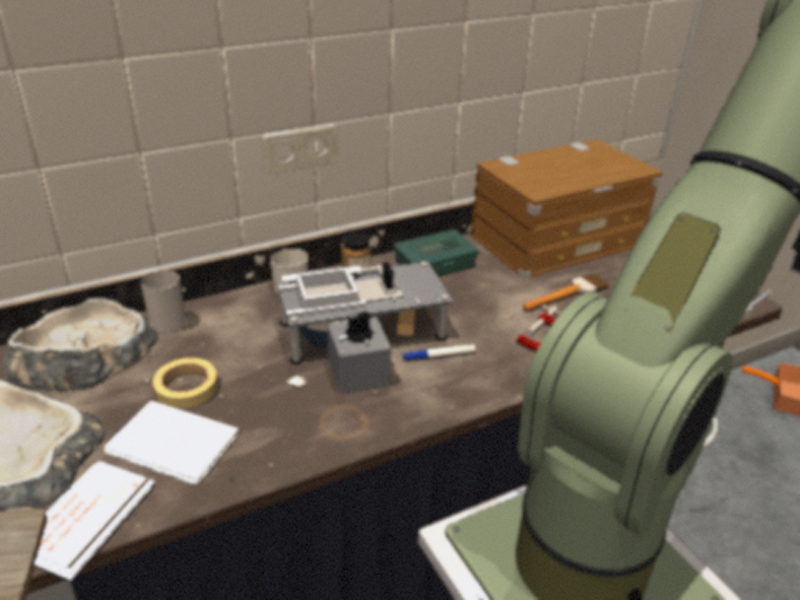

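View pics/top0.png

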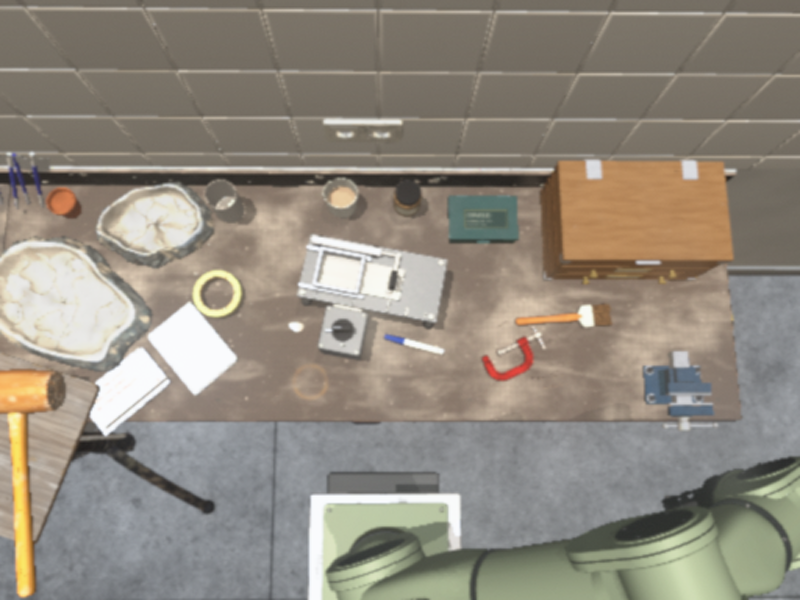

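The dispenser sits at about (372,275) in the top view, with the grip at about (394,280) and the knob at about (343,328). In the scene view the grip is at (388,275) and the knob at (358,327). The marker is at (413,344) and the chip at (296,326) in the top view. I'll triangulate next and crop in for detail.

```bash
cat > h.py <<'E'
import numpy as np
from rig import monitor, camera, camera_model
from scipy.spatial.transform import Rotation as Rot
def model(n,s=None):
    m=camera_model(n)
    f=192/np.tan(np.radians(m["vfov"]/2))
    if n=="wrist":
        q=s["orientation"]; Rw=Rot.from_quat([q[1],q[2],q[3],q[0]]).as_matrix()
        H=m["hand_eye"]; R=Rw@H[:3,:3]; c=Rw@H[:3,3]+s["tcp_pos"]
    else: R=m["R"].T; c=-R@m["t"]
    return f,m["cx"],m["cy"],R,c
def ray(M,u,v):
    f,cx,cy,R,c=M; d=R@np.array([(u-cx)/f,(v-cy)/f,1]); return c,d/np.linalg.norm(d)
def plane(M,u,v,z):
    c,d=ray(M,u,v); return c+d*(z-c[2])/d[2]
def tri(*rs):
    A=sum(np.eye(3)-np.outer(d,d) for c,d in rs); b=sum((np.eye(3)-np.outer(d,d))@c for c,d in rs)
    return np.linalg.solve(A,b)
def proj(M,X):
    f,cx,cy,R,c=M; p=R.T@(np.array(X)-c); return f*p[0]/p[2]+cx,f*p[1]/p[2]+cy
E
python3 - <<'E'
from h import *
import cv2
k=.64
S,T=model("scene"),model("top")
print("grip",tri(ray(S,388*k,275*k),ray(T,394*k,280*k)),"knob",tri(ray(S,358*k,327*k),ray(T,343*k,328*k)))
a,b=plane(T,310*k,239*k,.1),plane(T,447*k,259*k,.091); print(a,b)
im=camera("top"); cv2.imwrite("pics/topc.png",cv2.resize(im[140:240,180:300],None,fx=6,fy=6,interpolation=cv2.INTER_CUBIC))
E
```

```text
grip [ 0.59266333 -0.01847669  0.11709923] knob [0.49433079 0.08857423 0.09685574]
[0.6868261  0.16067286 0.1       ] [ 0.64562551 -0.13326689  0.091     ]
```

View pics/topc.png

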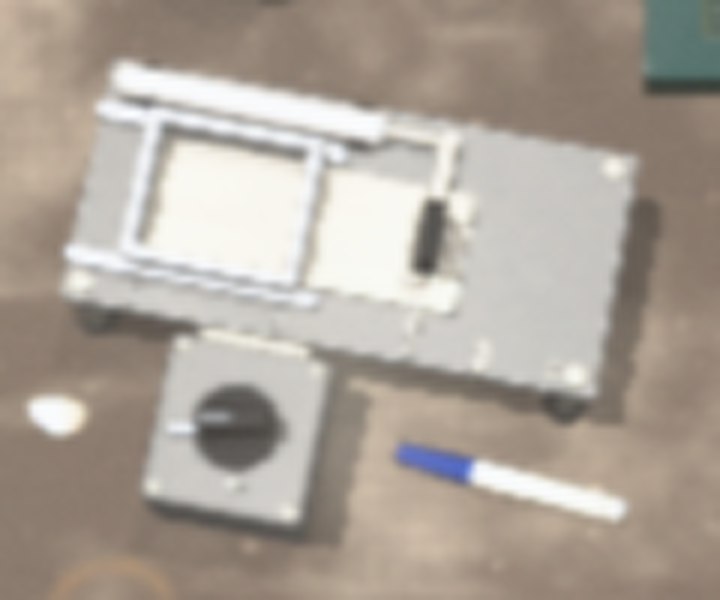

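Crop: the knob axis is near (238,428), with its pointer at (170,430) aimed along world +y. The zero post is at (235,487) and the grip at (429,236), so the knob needs roughly 80–100° anticlockwise. Next I'll move above, between the knob and the grip.

Call:
play_rows:
  rows:
    - [22,-19,0,0]
    - [22,-19,0,0]
    - [22,-19,0,0]
    - [22,-19,0,0]
    - [22,-19,0,0]
    - [22,-19,0,0]
    - [22,-19,0,0]
    - [22,-19,0,0]
    - [22,-19,0,0]
    - [22,-19,0,0]
    - [22,-19,0,0]
    - [22,-19,0,0]
  claw: 1

```text
time_s: 1.35
tcp_pos: [0.3529, -0.2557, 0.2313]
orientation: [-0.0, 0.989, 0.145, -0.0]
force: [0.7, -0.6, -0.2]
gripper_width: 0.997
gripper_force: 0.0
```

Call:
play_rows:
  rows:
    - [22,-19,0,0]
    - [22,-19,0,0]
    - [22,-19,0,0]
    - [22,-19,0,0]
    - [22,-19,0,0]
    - [22,-19,0,0]
    - [22,-19,0,0]
    - [22,-19,0,0]
    - [22,-19,0,0]
    - [22,-19,0,0]
    - [22,-19,0,0]
    - [22,-19,0,0]

```text
time_s: 2.55
tcp_pos: [0.5404, 0.0385, 0.2312]
orientation: [-0.0, 0.989, 0.145, -0.0]
force: [0.6, -0.4, -0.1]
gripper_width: 1.0
gripper_force: 0.0
```

Call:
play_rows:
  rows:
    - [0,0,0,-7]
    - [0,0,0,-7]
    - [0,0,0,-7]
    - [0,0,0,-7]
    - [0,0,0,-7]
    - [0,0,0,-7]
    - [0,0,0,-7]
    - [0,0,0,-7]
    - [0,0,0,-7]
    - [0,0,0,-7]
    - [0,0,0,0]
    - [0,0,0,0]

```text
time_s: 3.75
tcp_pos: [0.5399, 0.0373, 0.2312]
orientation: [-0.0, 0.729, 0.685, -0.0]
force: [0.6, -0.6, -0.4]
gripper_width: 0.998
gripper_force: 0.0
```

```bash
cat > look.py <<'E'
from h import *
import cv2,sys,pickle
s=monitor.sense(); im=camera("wrist"); n=sys.argv[1]
pickle.dump(s,open(n+".pkl","wb")); cv2.imwrite(f"pics/{n}.png",cv2.resize(im,(768,576),interpolation=cv2.INTER_CUBIC))
q=s["orientation"]; x=Rot.from_quat([q[1],q[2],q[3],q[0]]).as_matrix()[:,0]
print(s["time_s"],s["tcp_pos"],"yaw",np.degrees(np.arctan2(x[1],x[0])),s["force"],s["gripper_width"])
E
python3 look.py w1
```

```text
3.75 [0.53990843 0.03730355 0.23121499] yaw 86.4358236094019 [ 0.6370738  -0.62339062 -0.42960052] 0.9979759919618355
```

View pics/w1.png

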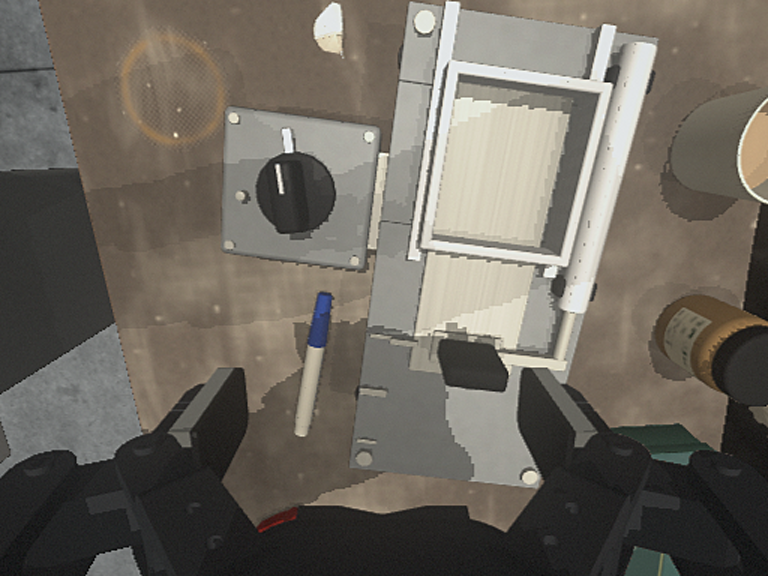

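The wrist view shows the skirt centre at about (295,192) and the pointer tip at (287,128). The zero post is at (241,196) and the half rib at (372,391). The collar corners are near (449,62), (612,83), (422,250) and (566,268), and the grip's top face is at about (470,362). I'll fit the dispenser frame to these.

```bash
cat > fit.py <<'E'
from h import *
import pickle
from scipy.optimize import least_squares
M=model("wrist",pickle.load(open("w1.pkl","rb"))); T=model("top")
def t(u,v): return (180+u/6,140+v/6)
W=[([-.042,.118,.124],(449,62)),([.042,.118,.124],(612,83)),([-.042,.022,.124],(422,250)),([.042,.022,.124],(566,268)),
([-.07,-.15,.091],(350,467)),([-.07,.15,.091],(410,2)),([-.055,-.085,.095],(372,391))]
Tp=[([.07,-.15,.091],(637,157)),([-.07,-.15,.091],(595,393)),([-.07,.15,.091],(62,293))]
def w(p,X):
    c,s=np.cos(p[2]),np.sin(p[2]); return np.array([p[0]+c*X[0]-s*X[1],p[1]+s*X[0]+c*X[1],X[2]+p[3]])
def res(p):
    r=[np.array(proj(M,w(p,X)))-np.array(u)/1.5 for X,u in W]+[np.array(proj(T,w(p,X)))-t(*u) for X,u in Tp]
    return np.ravel(r)
o=least_squares(res,[.62,.03,-.17,0],loss="soft_l1"); p=o.x
print("frame",p,np.degrees(p[2])); print(np.round(res(p).reshape(-1,2),1))
print("grip",w(p,[0,-.045,.122]), "top px",np.array(proj(M,w(p,[0,-.045,.14])))*1.5)
k1=plane(M,295/1.5,192/1.5,.092); tip=plane(M,287/1.5,128/1.5,.09)
print("knob tri",tri(ray(M,295/1.5,192/1.5),ray(T,*t(238,428))))
post=plane(M,241/1.5,195/1.5,.095)
for n,a in(("tip",tip),("post",post)):
    d=a-k1; print(n,a,np.linalg.norm(d[:2]),"deg",np.degrees(np.arctan2(d[1],d[0])))
print("knob",k1)
E
python3 fit.py
```

```text
frame [ 0.59975874  0.02731162 -0.18218577 -0.00342095] -10.43847557995002
[[ 0.2 -0. ]
 [ 0.7  0.5]
 [-0.2 -0.4]
 [ 1.9 -0.7]
 [-2.6 -0.6]
 [-6.8  0.8]
 [ 3.3  0.5]
 [-0.3  1.1]
 [-0.2  2. ]
 [-0.5  2.5]]
grip [ 0.59160565 -0.01694363  0.11857905] top px [480.09870337 378.61175583]
knob tri [0.49003556 0.08914907 0.09075842]
tip [0.4890664  0.12697769 0.09      ] 0.03655360700672033 deg 91.28902195453098
post [0.4581552  0.09087017 0.095     ] 0.03173651035066622 deg 179.21134062616215
knob [0.48988871 0.09043334 0.092     ]
```

Call:
play_rows:
  rows:
    - [16.5,-17.5,0,0]
    - [16.5,-17.5,0,0]
    - [16.5,-17.5,0,0]
    - [0,0,0,-5]
    - [0,0,20,0]
    - [0,0,20,0]
    - [0,0,20,0]
    - [0,0,0,0]
    - [0,0,0,0]
    - [0,0,0,0]

```text
time_s: 4.8
tcp_pos: [0.4908, 0.09, 0.1723]
orientation: [0.0, 0.697, 0.717, 0.001]
force: [0.4, -0.9, -0.3]
gripper_width: 1.003
gripper_force: 0.0
```

```bash
python3 look.py w2
```

```text
4.8 [0.49080692 0.0900025  0.17228652] yaw 91.60772678090781 [ 0.39004273 -0.9132834  -0.31817622] 1.0028525515808326
```

View pics/w2.png

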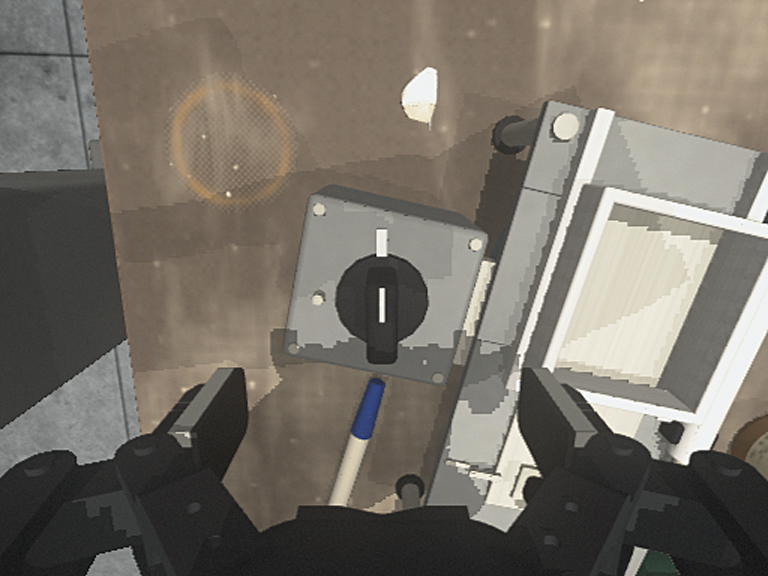

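The bar stands vertically in the picture at (382,310), midway between the fingers and in line with the tool. I'll descend and grip it.

Call:
play_rows:
  rows:
    - [0,0,17,0]
    - [0,0,17,0]
    - [0,0,17,0]
    - [0,0,17,0]
    - [0,0,0,0]
    - [0,0,0,0]

```text
time_s: 5.45
tcp_pos: [0.4907, 0.09, 0.1041]
orientation: [0.0, 0.697, 0.717, 0.0]
force: [0.6, 0.5, 0.2]
gripper_width: 1.003
gripper_force: 0.0
```

Call:
play_rows:
  rows:
    - [0,0,0,0]
    - [0,0,0,0]
    - [0,0,0,0]
    - [0,0,0,0]
    - [0,0,0,0]
    - [0,0,0,0]
    - [0,0,0,0]
    - [0,0,0,0]
    - [0,0,0,0]
    - [0,0,0,0]
  claw: -1

```text
time_s: 6.45
tcp_pos: [0.4905, 0.0899, 0.1036]
orientation: [0.0, 0.697, 0.717, 0.0]
force: [-0.6, -0.6, 6.8]
gripper_width: 0.152
gripper_force: 58.6
```

Gripped. The knob needs about 78° anticlockwise, which is negative roll.

Call:
play_rows:
  rows:
    - [0,0,0,-6]
    - [0,0,0,-6]
    - [0,0,0,-6]
    - [0,0,0,-6]
    - [0,0,0,-6]
    - [0,0,0,-6]
    - [0,0,0,0]

```text
time_s: 7.15
tcp_pos: [0.4909, 0.09, 0.1036]
orientation: [0.0, 0.44, 0.898, 0.001]
force: [1.2, 0.7, 5.8]
gripper_width: 0.156
gripper_force: 58.8
```

Call:
play_rows:
  rows:
    - [0,0,0,-6]
    - [0,0,0,-6]
    - [0,0,0,-6]
    - [0,0,0,-6]
    - [0,0,0,-6]
    - [0,0,0,-6]
    - [0,0,0,-3]
    - [0,0,0,0]
    - [0,0,0,0]

```text
time_s: 8.05
tcp_pos: [0.4911, 0.0904, 0.1036]
orientation: [0.001, 0.118, 0.993, 0.001]
force: [5.3, 2.2, 3.9]
gripper_width: 0.155
gripper_force: 58.8
```

```bash
python3 -c "
from h import *
s=monitor.sense();print(s['ft_torque'],s['force'],s['joint_pos'])"
```

```text
[ 0.59735652 -1.02107471  0.03807777] [5.32678073 2.24614441 3.91708942] [ 0.05640314  0.85006039 -0.55907498  1.89051049  0.75257262  0.62131169
  0.34983862]
```

Call:
play_rows:
  rows:
    - [0,0,0,-2]
    - [0,0,0,-2]
    - [0,0,0,-1]
    - [0,0,0,0]
    - [0,0,0,0]

```text
time_s: 8.55
tcp_pos: [0.4911, 0.0904, 0.1036]
orientation: [0.001, 0.075, 0.997, 0.001]
force: [4.6, 4.1, 4.4]
gripper_width: 0.152
gripper_force: 61.2
```

```bash
python3 look.py w3; python3 -c "
from h import *
s=monitor.sense();print(s['ft_torque'],s['force'],s['joint_pos'])"
```

```text
8.55 [0.49110393 0.09040472 0.10364166] yaw 171.40105695965457 [4.62406496 4.10058906 4.43085852] 0.1523842492148576
[ 0.76088091 -1.0142269  -1.10192781] [4.89753971 3.67556359 4.3042621 ] [ 0.06842665  0.8549433  -0.58265151  1.88993986  0.77387204  0.63476644
  0.41500152]
```

View pics/w3.png

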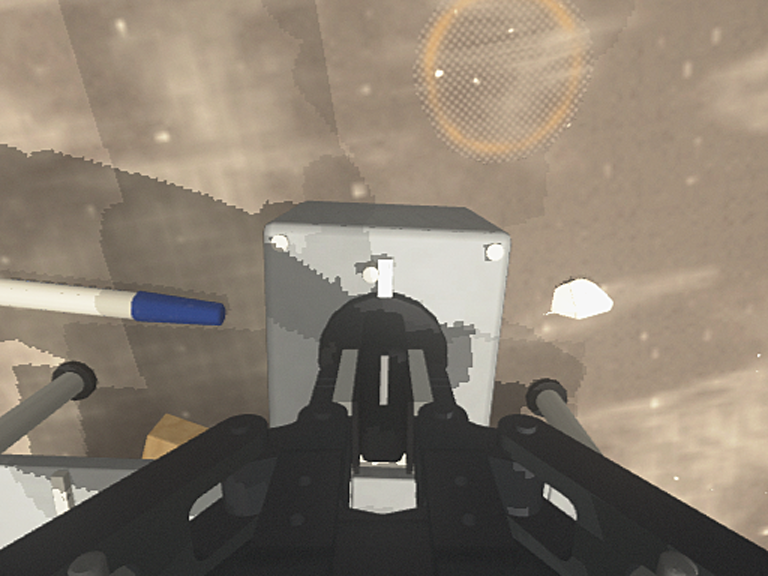

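The pointer at (386,278) touches the zero post at (371,274), and the torque rose to 1.1 N m, so the knob is at its stop. I'll release, rise and move over the gate grip.

Call:
play_rows:
  rows:
    - [0,0,0,0]
    - [0,0,0,0]
    - [0,0,0,0]
    - [0,0,0,0]
    - [0,0,0,0]
    - [0,0,0,0]
    - [0,0,-15,0]
    - [0,0,-25,0]
    - [0,0,-25,0]
    - [0,0,-20,0]
    - [0,0,0,0]
  claw: 0.2

```text
time_s: 9.7
tcp_pos: [0.4911, 0.0901, 0.1903]
orientation: [0.001, 0.073, 0.997, 0.0]
force: [-0.2, 0.2, -0.5]
gripper_width: 0.602
gripper_force: 0.0
```

Call:
play_rows:
  rows:
    - [-23,-18,0,0]
    - [-23,-18,0,0]
    - [-23,-18,0,0]
    - [-23,-18,0,0]
    - [-23,-19,0,0]
    - [0,0,0,2]
    - [0,0,0,0]
    - [0,0,0,0]
    - [0,0,0,0]

```text
time_s: 10.6
tcp_pos: [0.5907, -0.0161, 0.1883]
orientation: [-0.0, 0.089, 0.996, 0.0]
force: [0.8, -0.8, 0.1]
gripper_width: 0.599
gripper_force: 0.0
```

```bash
python3 look.py w4
```

```text
10.6 [ 0.59069565 -0.01612229  0.1883404 ] yaw 169.75877009549959 [ 0.79161565 -0.83162468  0.07513699] 0.5989572945798639
```

View pics/w4.png

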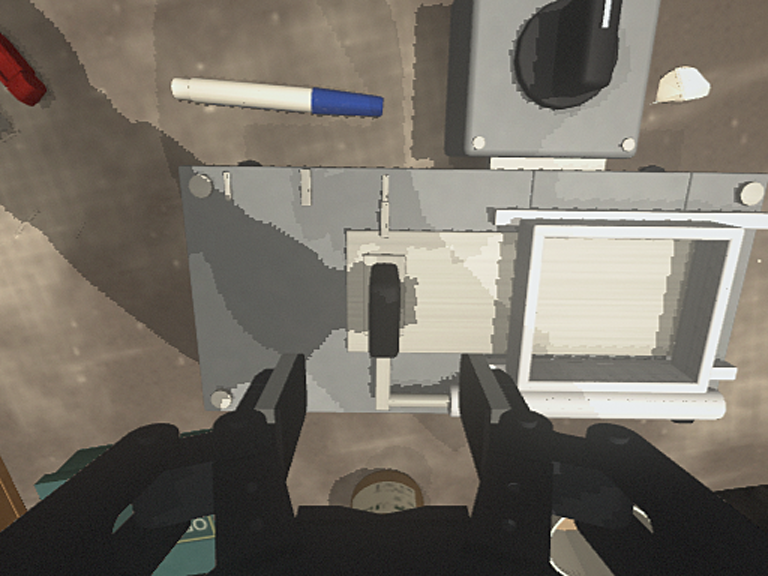

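The grip at (384,310) is centred between the fingers, and the pointer tab is at (385,205) by the shut rib. The half rib is at (306,187). I'll check the distance along the bar and the rib spacing before descending.

```bash
python3 - <<'E'
from h import *
import pickle
M=model("wrist",pickle.load(open("w4.pkl","rb"))); s=pickle.load(open("w4.pkl","rb"))
M1=model("wrist",pickle.load(open("w1.pkl","rb")))
q=s["orientation"]; R=Rot.from_quat([q[1],q[2],q[3],q[0]]).as_matrix()
r=lambda P:np.round(R.T@(P-s["tcp_pos"])*1000,1)
for n,u,v,z in(("far end top",385,355,.14),("near end top",384,264,.14),("mid top",384,310,.14),("half",306,187,.095),("shut",385,187,.093),("tab",385,220,.1)):
    print(n,r(plane(M,u/1.5,v/1.5,z)))
X=tri(ray(M,306/1.5,187/1.5),ray(M1,372/1.5,391/1.5)); print("half tri",X,r(X))
E
```

```text
far end top [-14.1   0.6  48.3]
near end top [28.   0.1 48.3]
mid top [ 7.4  0.1 48.3]
half [ 57.1 -38.9  93.3]
shut [57.   0.8 95.3]
tab [41.3  0.7 88.3]
half tri [ 0.5274222  -0.04491338  0.09043094] [ 57.1 -39.6  97.9]
```

Call:
play_rows:
  rows:
    - [3,0,0,0]
    - [0,0,20,0]
    - [0,0,20,0]
    - [0,0,20,0]
    - [0,0,20,0]
    - [0,0,0,0]
    - [0,0,0,0]

```text
time_s: 11.35
tcp_pos: [0.5881, -0.016, 0.1089]
orientation: [0.0, 0.09, 0.996, 0.0]
force: [-1.1, -0.1, 1.0]
gripper_width: 0.604
gripper_force: 0.0
```

Call:
play_rows:
  rows:
    - [0,0,0,0]
    - [0,0,0,0]
    - [0,0,0,0]
    - [0,0,0,0]
    - [0,0,0,0]
    - [0,0,0,0]
    - [0,0,0,0]
    - [0,0,0,0]
    - [0,0,0,0]
  claw: -1

```text
time_s: 12.25
tcp_pos: [0.5885, -0.0155, 0.1092]
orientation: [0.001, 0.09, 0.996, 0.001]
force: [-0.1, 4.0, 6.6]
gripper_width: 0.154
gripper_force: 58.9
```

Gripped with the gate shut. Now I'll pull it open 40 mm slowly.

Call:
play_rows:
  rows:
    - [0,-5,0,0]
    - [0,-5,0,0]
    - [0,-5,0,0]
    - [0,-5,0,0]
    - [0,-5,0,0]
    - [0,-5,0,0]
    - [0,-5,0,0]
    - [0,-5,0,0]
    - [0,0,0,0]
    - [0,0,0,0]

```text
time_s: 13.25
tcp_pos: [0.5811, -0.0539, 0.1092]
orientation: [0.0, 0.09, 0.996, 0.001]
force: [-3.0, 10.2, 7.7]
gripper_width: 0.152
gripper_force: 59.4
```

```bash
python3 look.py w5
```

```text
13.25 [ 0.58105471 -0.05387841  0.10921131] yaw 169.69329499658173 [-3.04574318 10.23779885  7.74501808] 0.1521843857600856
```

View pics/w5.png

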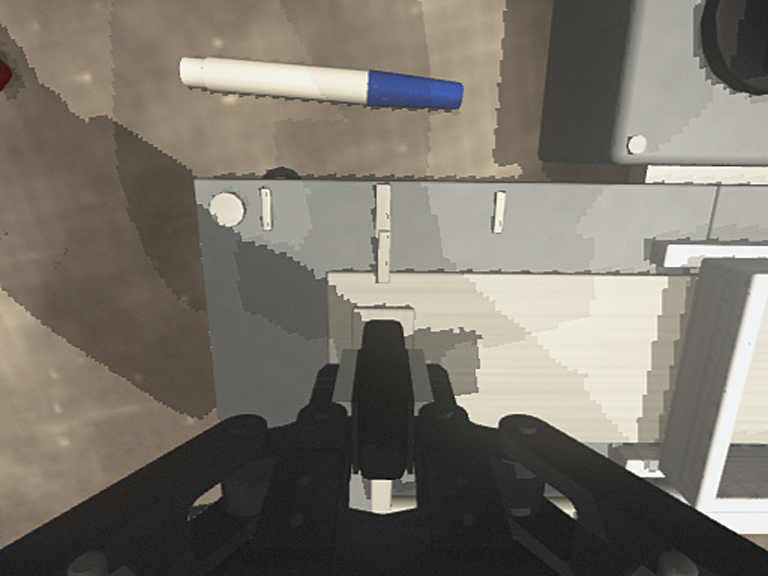

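The pointer tab (384,257) lines up with the half rib (383,208), and the 10 N pull matches half travel. I'll hold it there.

Call:
play_rows:
  rows:
    - [0,0,0,0]
    - [0,0,0,0]
    - [0,0,0,0]
    - [0,0,0,0]
    - [0,0,0,0]
    - [0,0,0,0]
    - [0,0,0,0]
    - [0,0,0,0]
    - [0,0,0,0]
    - [0,0,0,0]
    - [0,0,0,0]
    - [0,0,0,0]

```text
time_s: 14.5
tcp_pos: [0.5811, -0.0538, 0.1092]
orientation: [0.0, 0.09, 0.996, 0.001]
force: [-3.6, 10.3, 7.8]
gripper_width: 0.155
gripper_force: 59.5
```

Call:
play_rows:
  rows:
    - [0,0,0,0]
    - [0,0,0,0]
    - [0,0,0,0]
    - [0,0,0,0]

```text
time_s: 14.9
tcp_pos: [0.5811, -0.0537, 0.1092]
orientation: [0.0, 0.09, 0.996, 0.001]
force: [-2.5, 10.1, 7.9]
gripper_width: 0.152
gripper_force: 59.5
```

```bash
python3 -c "
from rig import ticket
print(ticket.hand_in())"
```

```text
the job is handed in; nothing more can be done
None
```

The counter knob was turned back to its zero stop, then the gate was pulled to the half mark, where the gripper still holds it; the job was handed in at about 15 s, but the hand-in call returned no verdict.

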